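# Stop the polisher and raise its wheel guard

## Task

Get the polishing machine ready for a wheel change: first press the stop button on its little box all the way down and let it go, then push the counterweighted wheel guard up past its balance point, so that it stays up by itself at its upper stop. The guard is only to be pushed: do not grip it or bear on its upper face. Leave the jar, the steel arbour and the polishing bar where they are.

Things in the scene. Friction and masses are not known exactly. Their poses are not given: they have to be found in the camera images.
- stop (a joint): travel of the round push button on top of the stop box, 0 = up, 0.008 m = fully down. Spring return: it takes about 2 N to start and 6 N to hold it fully down.
- stop_top (a point): centre of the stop button's top face (moves down with it). Plain grey disc 40 mm across in a black collar 56 mm across, its top 12 mm above the collar when up; pressed straight down. It is on a plain grey box 85 x 85 x 55 mm fixed to the bench, left or right.
- guard (a joint): guard angle, rad: 0 = lowered (the guard then slopes 0.45 rad up from the hinge line towards the robot); 1.05 = at its upper stop, nearly upright. Balance point at about 0.57: below it the guard falls back to 0, above it swings slowly on to the stop and stays. About 2.5 to 5 N across the front edge starts it, less as it rises. Damped hinge.
- guard_hinge (a point): middle of the guard's hinge line, 155 mm above the bench, on the fixed machine. y axis along the hinge line, z up, -x towards the robot: the lowered guard reaches out that way. Wheel 100 mm across, centre 40 mm below here; green drum motor 140 mm across at y = 115 to 355 mm, its top 30 mm above here; upright brackets at y = -84 and 84 mm.
- guard_edge (a point): middle of the guard's front edge: steel tube 18 mm thick, 146 mm long, parallel to the hinge line, 180 mm from it, 233 mm above the bench when lowered; moves with the guard. Behind it a flat panel 146 mm wide, back to 65 mm from the hinge line, side bars 6 mm thick, 24 mm deep. Free space under tube and panel for 110 mm behind the tube. Dark counterweight bar at the hinge.
- jar: white lidded jar, 66 mm across, 85 mm tall, loose; origin at the centre of its underside. Leave alone.
- arbour: stepped round steel wheel arbour, 44 mm across, 75 mm tall, standing loose; origin at the centre of its underside. Leave alone.
- bar: brownish bar of polishing compound, 50 x 130 x 30 mm, lying loose on the bench; origin at the centre of its underside. Leave alone.
- guard_skin (a point): centre of the top of the painted sheet that covers the guard's upper face, 118 x 148 mm, from the middle of the front tube backwards, its top 13 mm off the tube's centre line; it must not be gripped or pressed.
Mind the look-alikes: they are no part of the job. What is shaped like the part that bears stop but pink or purple is not meant.

How it is judged (in metres and radians):
On the way, in this order (a step that is already met when the one before it is completed fails the run):
1. the stop button is pressed down (at least 6 of its 8 mm) while the guard is still lowered (value of joint stop above 0.006 m and value of joint guard below 0.1 rad), for 0.05 s.
2. the guard is pushed up past its balance point to its upper stop (value of joint guard above 0.95 rad), for 0.2 s.
At the end, for the whole second after the job is handed in: The guard stands by itself at its upper stop (above 0.95 of 1.05 rad) and at rest, the stop button has been released (under 2 mm down), and the jar, arbour and polishing bar are within 20 mm of where they were (value of joint guard above 0.95 rad and velocity of joint guard between -0.05 and 0.05 rad/s and value of joint stop below 0.002 m and distance of each of jar, arbour, bar from where it was at the start of the episode below 0.02 m); the robot touches nothing.
It fails at once if the guard is gripped, or its upper face pressed (more than 3 N of the fingers on it) (contact force between the fingers and guard_c0 above 3 N).
It fails at once if the jar, arbour or polishing bar is moved by more than 30 mm or lifted (distance of any of jar, arbour, bar from where it was at the start of the episode above 0.03 m or height (world z) of any of jar, arbour, bar above 0.01 m).
It also fails if it takes over 61 s, if anything falls off the work surface, if the arm or the gripper's body presses on something with over 40 N, if the wrist force passes 120 N, or if a joint passes its speed limit or range.

## Robot

A 6-joint arm with a two-finger parallel gripper is mounted at the origin on the work surface. World frame = base frame: x ahead of the robot, y to its left, z up, the work surface at z = 0. Lengths are in mm, angles in rad, forces in N, time in s.
With the tool pointing down it reaches from about 275 to 750 mm from the base axis. Payload 10.2 kg.
Tool frame: the origin (TCP) lies at the very end of the fingers, on their centre line; the grasp point (between the pads) lies 19 mm behind it; z points along the fingers, y is the direction in which the jaws open and shut (so a half turn about z gives the same grasp; the last joint's range is limited). The gripper opens to 85 mm and grips with 20 to 120 N. Pads are 22 mm wide; open, the fingers measure 114 mm over their backs; the gripper's body (76 mm by 85 mm) begins 54 mm behind the grasp point. The pads swing forward as they close: fully open they stand 13 mm farther back than shut.
Start: joints at [0.91, 0.313, 1.498, -0, 1.331, -0.223], TCP at [222.586, 475.486, 231.294] pointing down, gripper open.
Joint ranges: [-2.94, 2.94], [-0.97, 2.17], [0.19, 2.56], [-1.23, 4.37], [0.02, 3.11], [-2.88, 2.88]. Speed limits (rad/s): [2.39, 2.39, 3.01, 3.14, 3.14, 3.14].

## Interface

Orientations are given as a unit quaternion [w, x, y, z].
In Python, from rig import readout, cams, finish_job gives the robot as it stands. The module is installed in compiled form; this text tells all that it offers.
- The arm moves only by the tool carry_out, never from a script. Its argument "steps" is one flat list of numbers, 7 for each row, row after row: the shift along the tool's x, y, z in cm, then the turn, a rotation vector about the tool's x, y, z in units of 5 degrees (1.0 is 5 degrees), then the opening, from -1 (shut) to 1 (fully open), so that 0 is half open. In form: [x, y, z, ax, ay, az, hand, x, y, z, ax, ay, az, hand, ...]. A call has 1 to 20 rows; each row shifts and turns the commanded pose from where the row before left it, along the tool's axes as they then stand; what a row does not reach is not made up. A row lasts 1/12 s, in which the tool goes at most 41.7 mm and 7.16 degrees, less where a joint would pass 70% of its speed; a pose out of reach is approached as far as the arm can. A call with a gripper value outside its range is refused whole. The fingers move at their own pace and stop on an object; "grip_force" is the grip in N (left out, the last holds). Time passes only in rows, so rows that do not move let the fingers close. It gives the time, the measured TCP pose, the force and the opening at its end, in the units of the state.
- readout.sense(): the state, without advancing time (a new reading comes with each control period).
- cams.capture(name): name is "side" or "top" or "wrist"; returns the picture (384x512x3 uint8, red, green, blue); there is no depth.
- cams.calibration(name): a dict with "fx", "fy", "cx", "cy" (pixels), "R" (3x3) and "t" (3): a world point X has camera coordinates R X + t; the wrist camera has in their place "T_tool_cam" (4x4, takes a point from camera to tool coordinates, whose origin is the TCP and whose axes are the flange's). Camera axes: x right, y down, z forward; pixel columns grow to the right and rows downward; lengths in mm; the calibration is good to about 2 mm. A picture is of the moment at which its call begins: read the wrist's pose just before it. calibration takes no time and is no camera call.
- finish_job(): hands the job in, once; it reports no verdict.
The state is a dict: "time_s": time; "joints": joint angles; "dq": joint speeds; "tau": joint torques, N m; "eef_pos": TCP position; "ee_rot": TCP orientation; "force": force on the tool from outside, world axes, zero at the start; "wrist_torque": the same for the moment, N m; "grip_width": opening from 0.0 (shut) to 1.0 (fully open).
Only numpy, scipy, OpenCV 4.12 (cv2) and the standard library are available. Lean on these libraries where they do the work, as an engineer would, in place of code of your own. Each camera call takes 0.05 s, during which the arm holds its last target.

## Working session

There is one attempt and no reset: what is moved stays moved. The work goes in short steps, Python scripts to look and compute and a tool call to move; the robot and the scene stay as the last step left them, time stands still between calls to the robot, and variables do not carry over. Pictures are saved under pics/ and viewed, and the job is handed in when it is done.

Besides the shell and the picture viewer there is one more tool, called after "Emit:" by a JSON object that holds its "method" and its "body". carry_out: Moves the arm, as the interface text tells. Its arguments: {"type":"object","properties":{"steps":{"type":"array","items":{"type":"number"}},"grip_force":{"type":"number"}},"required":["steps"]}

```bash
mkdir -p pics; python3 - <<'E'
from rig import readout,cams
import cv2
print(readout.sense())
for n in("side","top","wrist"):
    im=cams.capture(n); cv2.imwrite(f"pics/{n}0.png",im[:,:,::-1]); print(n,cams.calibration(n))
E
```

```text
{'time_s': 0.0, 'joints': array([ 9.09611331e-01,  3.13432184e-01,  1.49843068e+00, -7.76315838e-06,
        1.33099881e+00, -2.23370314e-01]), 'dq': array([-7.75595781e-04, -2.50559898e-03, -6.84886113e-04, -6.35866684e-04,
        2.16358873e-04, -1.11472046e-05]), 'tau': array([ 5.70899883e-04, -4.12272763e+01, -2.59739149e+01, -1.84742166e-04,
        4.31955224e-03, -7.12004544e-05]), 'eef_pos': array([222.41766824, 475.27623119, 230.74660313]), 'ee_rot': array([-2.68161936e-04,  2.17162224e-01,  9.76135322e-01, -5.75069237e-04]), 'force': array([-0.38100933,  0.53793314,  0.16411245]), 'wrist_torque': array([ 0.00531548,  0.04065837, -0.02334133]), 'grip_width': 0.9988015746854706}
side {'fx': 385.9709085979051, 'fy': 385.9709085979051, 'cx': 255.00425402368012, 'cy': 190.77196865708348, 'R': array([[ 0.9285595 , -0.37067083, -0.01950333],
       [-0.24629368, -0.57597138, -0.7794847 ],
       [ 0.27769888,  0.72860147, -0.62611758]]), 't': array([-457.4758593 ,  274.54795791,  946.06854338])}
top {'fx': 410.9259495251939, 'fy': 410.9259495251939, 'cx': 254.36398300713262, 'cy': 188.82450533336316, 'R': array([[-0.04569388, -0.99895472, -0.00124175],
       [-0.97813077,  0.04499378, -0.20306588],
       [ 0.20290949, -0.00806428, -0.97916429]]), 't': array([  93.27004872,  535.21810722, 1123.24976983])}
wrist {'fx': 299.4380855013923, 'fy': 299.4380855013923, 'cx': 253.23868202459158, 'cy': 192.29628894055463, 'T_tool_cam': array([[-3.86233262e-04, -9.57861724e-01, -2.87229471e-01,
         7.28146360e+01],
       [ 9.99999916e-01, -3.29834936e-04, -2.44741493e-04,
        -2.39035253e-01],
       [ 1.39690194e-04, -2.87229541e-01,  9.57861770e-01,
        -1.44087408e+02],
       [ 0.00000000e+00,  0.00000000e+00,  0.00000000e+00,
         1.00000000e+00]])}
```

View pics/side0.png

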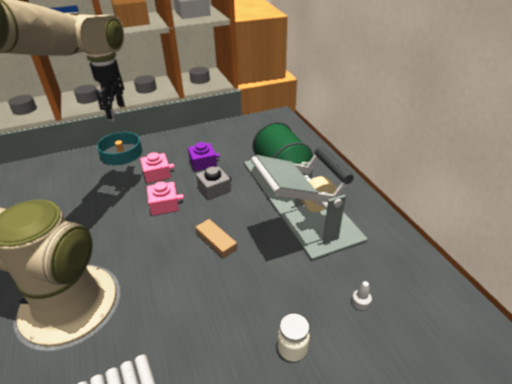

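View pics/top0.png

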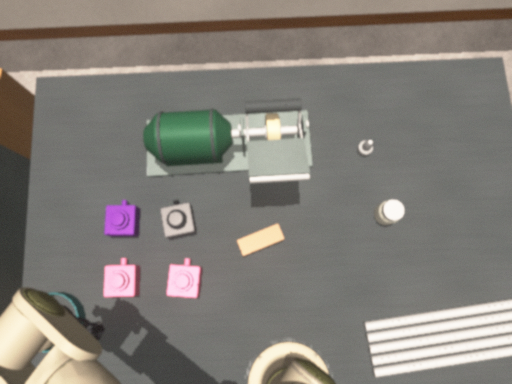

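View pics/wrist0.png

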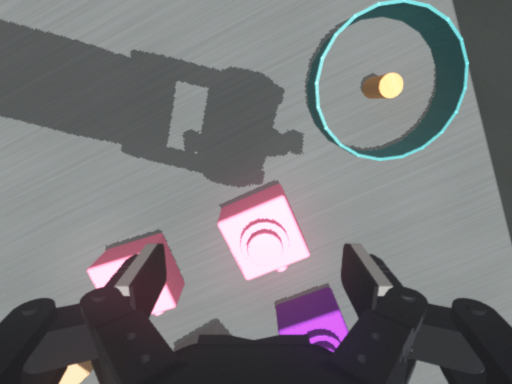

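The side and top views show four look-alike boxes. In the top view they are purple (121,220), pink (120,280), pink (184,280) and grey (177,219). Only the grey one, at side (213,180), fits "plain grey box". I'll enlarge it and the guard to confirm.

```bash
python3 - <<'E'
import cv2,numpy as np
t=cv2.imread("pics/top0.png");s=cv2.imread("pics/side0.png")
a=cv2.resize(t[195:245,155:205],(400,400),interpolation=cv2.INTER_CUBIC)
b=cv2.resize(s[155:205,190:240],(400,400),interpolation=cv2.INTER_CUBIC)
cv2.imwrite("pics/crop_stop.png",np.hstack([a,b]))
a=cv2.resize(t[95:195,225:325],(400,400),interpolation=cv2.INTER_CUBIC)
b=cv2.resize(s[140:260,240:360],(400,400),interpolation=cv2.INTER_CUBIC)
cv2.imwrite("pics/crop_guard.png",np.hstack([a,b]))
E
```

```text
(no output)
```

View pics/crop_stop.png

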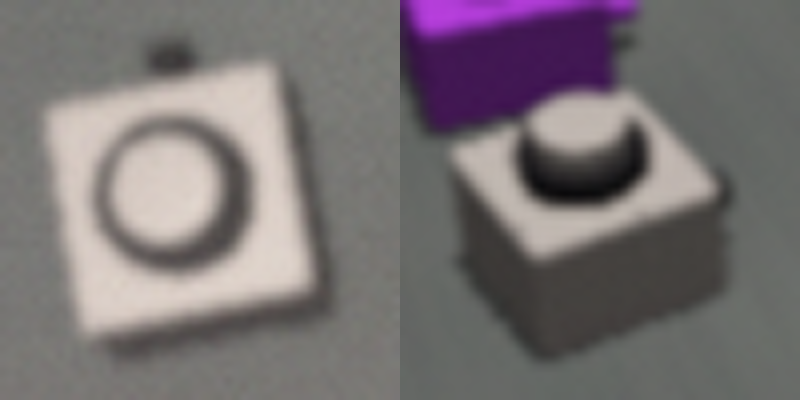

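View pics/crop_guard.png

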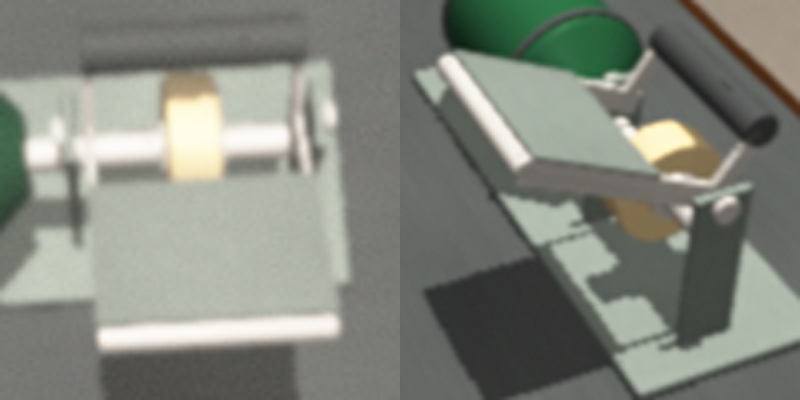

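```bash
cat > h.py <<'E'
import numpy as np,cv2
from rig import cams
def P(n):
    c=cams.calibration(n);K=np.array([[c['fx'],0,c['cx']],[0,c['fy'],c['cy']],[0,0,1]])
    return K@np.hstack([c['R'],np.array(c['t'])[:,None]])
def tri(a,b):
    X=cv2.triangulatePoints(P("top"),P("side"),np.array(a,float).reshape(2,1),np.array(b,float).reshape(2,1));return (X[:3]/X[3]).ravel()
def onz(n,p,z):
    M=P(n);A=np.c_[M[:,0],M[:,1],-np.array([p[0],p[1],1])]
    return np.linalg.solve(A,-(M[:,2]*z+M[:,3]))[:2]
E
python3 - <<'E'
from h import *
print("btn",tri((175.6,218.8),(212.5,170.3)))
for z in(70,75,80):print(z,onz("top",(175.6,218.8),z),onz("side",(212.5,170.3),z))
L,R=tri((249.5,178.7),(253.5,158)),tri((310,176.3),(277.5,189.5))
print("edge",L,R,(L+R)/2,np.linalg.norm(L-R))
for p,q in (((249.5,178.7),(253.5,158)),((310,176.3),(277.5,189.5))):print(onz("top",p,233),onz("side",q,233))
for n,p in(("jar",(391,211)),("bar",(261,239)),("arb",(366,148))):print(n,onz("top",p,30))
E
```

```text
btn [461.5188142  290.91593508  75.17730278]
70 [460.6350673  292.06460627] [465.04957947 298.04996123]
75 [459.92906265 291.12526578] [463.43184614 291.18474467]
80 [459.22305801 290.18592528] [461.81411281 284.31952812]
edge [526.47796473  80.92882484 235.67332117] [526.49433323 -66.30848891 238.30975872] [526.48614898   7.31016797 236.99153994] 147.26091684954042
[527.7573254   80.80477112] [527.09450009  84.57006747]
[526.97495069 -66.90884645] [530.23845181 -60.22644222]
jar [ 460.41310719 -323.79729897]
bar [396.98991807  56.19307981]
arb [ 653.2944606  -270.67946447]
```

The grey box is confirmed: grey disc in a black collar, top at z≈75. The tube measures 147 mm long with its centre at about (527,8,235), which matches the stated 146 and 233. Next I'll close the gripper and move above the button.

Emit:
{"method": "carry_out", "body": {"steps": [-2.94, -0.66, 0, 0, 0, 0, -1, -2.94, -0.66, 0, 0, 0, 0, -1, -2.94, -0.66, 0, 0, 0, 0, -1, -2.94, -0.66, 0, 0, 0, 0, -1, -2.94, -0.66, 0, 0, 0, 0, -1, -2.94, -0.66, 0, 0, 0, 0, -1, -2.94, -0.66, 0, 0, 0, 0, -1, -2.94, -0.66, 0, 0, 0, 0, -1, -2.94, -0.66, 0, 0, 0, 0, -1, -2.94, -0.66, 0, 0, 0, 0, -1, 0, 0, 2.5, 0, 0, 0, -1, 0, 0, 2.5, 0, 0, 0, -1, 0, 0, 2.5, 0, 0, 0, -1, 0, 0, 2.5, 0, 0, 0, -1, 0, 0, 2.5, 0, 0, 0, -1, 0, 0, 0, 0, 0, 0, -1, 0, 0, 0, 0, 0, 0, -1]}}

```text
time_s: 1.57
eef_pos: [460.5, 290.9, 106.0]
ee_rot: [-0.001, 0.217, 0.976, -0.001]
force: [-0.1, 0.7, 1.3]
grip_width: -0.004
```

```bash
python3 - <<'E'
from rig import cams
import cv2,numpy as np
t=cams.capture("top")[:,:,::-1];s=cams.capture("side")[:,:,::-1]
a=cv2.resize(t[180:260,140:220],(400,400),interpolation=cv2.INTER_CUBIC)
b=cv2.resize(s[120:200,173:253],(400,400),interpolation=cv2.INTER_CUBIC)
cv2.imwrite("pics/pre.png",np.hstack([a,b]))
E
```

```text
(no output)
```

View pics/pre.png

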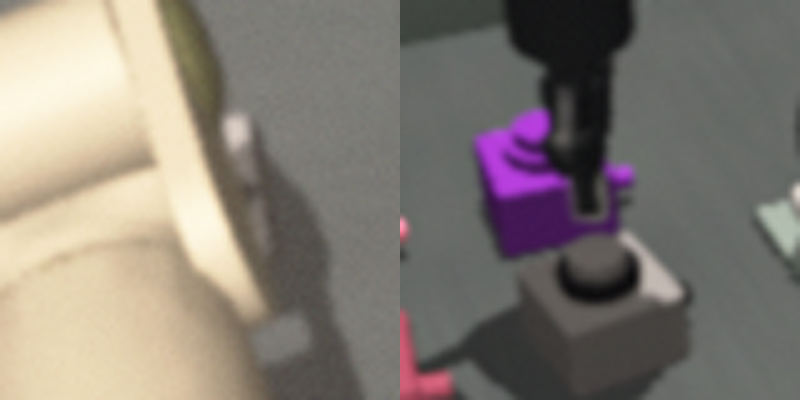

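The side view shows the shut fingertips straight above the grey button, whose centre is at crop (598,260). I'll press down in small steps.

Emit:
{"method": "carry_out", "body": {"steps": [0, 0, 1, 0, 0, 0, -1, 0, 0, 1, 0, 0, 0, -1, 0, 0, 0.5, 0, 0, 0, -1, 0, 0, 0.3, 0, 0, 0, -1, 0, 0, 0.3, 0, 0, 0, -1, 0, 0, 0.3, 0, 0, 0, -1, 0, 0, 0.2, 0, 0, 0, -1, 0, 0, 0.2, 0, 0, 0, -1, 0, 0, 0, 0, 0, 0, -1, 0, 0, 0, 0, 0, 0, -1]}}

```text
time_s: 2.5
eef_pos: [460.9, 291.1, 70.8]
ee_rot: [0.0, 0.217, 0.976, 0.0]
force: [-10.7, -5.5, 27.0]
grip_width: 0.005
```

```bash
python3 - <<'E'
from rig import cams,readout
import cv2,numpy as np
s=cams.capture("side")[:,:,::-1]
cv2.imwrite("pics/press.png",cv2.resize(s[140:200,183:243],(600,600),interpolation=cv2.INTER_CUBIC))
print(readout.sense()['force'],readout.sense()['eef_pos'])
E
```

```text
[-12.46789839  -5.24842397  27.15495992] [460.83614862 291.09924102  70.73208618]
```

View pics/press.png

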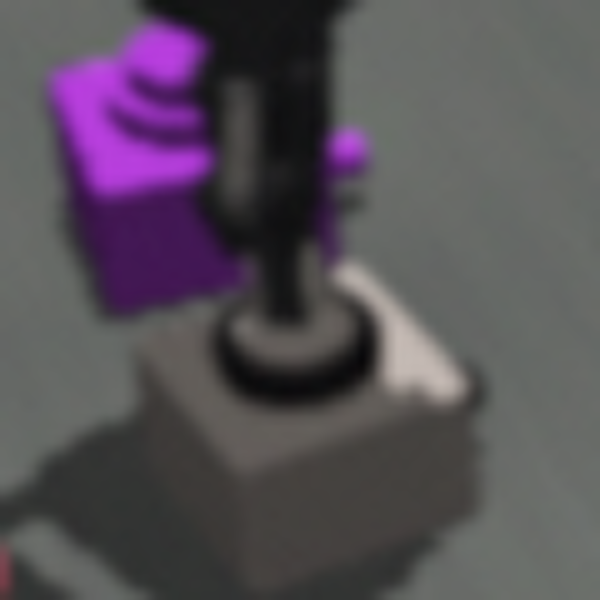

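The button's top now sits just above the collar. At 27 N and z=70.8 against an expected 79−8=71, it is at the bottom stop. I'll release it, lift and move in front of the guard.

Emit:
{"method": "carry_out", "body": {"steps": [0, 0, -1, 0, 0, 0, -1, 0, 0, -2, 0, 0, 0, -1, 0, 0, -3, 0, 0, -1, -1, 0, 0, -3, 0, 0, -1, -1, 0, 0, -3, 0, 0, -1, -1, 0, 0, -3, 0, 0, -1, -1, 0, 0, -3, 0, 0, -1, -1, 0.6, -2.83, 0, 0, 0, 0, -1, 0.6, -2.83, 0, 0, 0, 0, -1, 0.6, -2.83, 0, 0, 0, 0, -1, 0.6, -2.83, 0, 0, 0, 0, -1, 0.6, -2.83, 0, 0, 0, 0, -1, 0.6, -2.83, 0, 0, 0, 0, -1, 0.6, -2.83, 0, 0, 0, 0, -1, 0.6, -2.83, 0, 0, 0, 0, -1, 0.6, -2.83, 0, 0, 0, 0, -1, 0.6, -2.83, 0, 0, 0, 0, -1, 0, 0, 0, 0, 0, 0, -1]}}

```text
time_s: 4.05
eef_pos: [400.1, 4.8, 248.4]
ee_rot: [0.0, 0.003, 1.0, -0.001]
force: [-1.0, 0.7, 0.1]
grip_width: -0.003
```

Emit:
{"method": "carry_out", "body": {"steps": [0, 0, 0, 0, -1, 0, -1, 0, 0, 0, 0, -1, 0, -1, 0, 0, 0, 0, -1, 0, -1, 0, 0, 0, 0, -1, 0, -1, 0, 0, 0, 0, -1, 0, -1, 0, 0, 0, 0, -1, 0, -1, 0, 0, 0, 0, -1, 0, -1, 0, 0, 0, 0, -1, 0, -1, 0, 0, 0, 0, -1, 0, -1, 0, 0, 0, 0, -1, 0, -1, 0, 0, 0, 0, -1, 0, -1, 0, 0, 0, 0, -1, 0, -1, 0, 0, 0, 0, -0.84, 0, -1, 0, 0, 0, 0, 0, 0, -1, 0, 0, 0, 0, 0, 0, -1]}}

```text
time_s: 5.3
eef_pos: [390.2, 32.7, 283.3]
ee_rot: [0.51, 0.011, 0.86, -0.006]
force: [-0.5, -0.8, -0.4]
grip_width: -0.003
```

```bash
python3 - <<'E'
from rig import cams,readout
import cv2
s=readout.sense();print(s['joints'],s['eef_pos'],s['ee_rot'],s['force'])
cv2.imwrite("pics/front.png",cams.capture("side")[:,:,::-1])
E
```

```text
[-0.52390183 -0.57809607  2.47150453  1.10517124  0.48898736 -2.87940477] [390.15050371  32.65850972 283.34607847] [ 0.50990714  0.01097895  0.86013657 -0.00626464] [-0.5418974  -0.82037993 -0.36937825]
```

View pics/front.png

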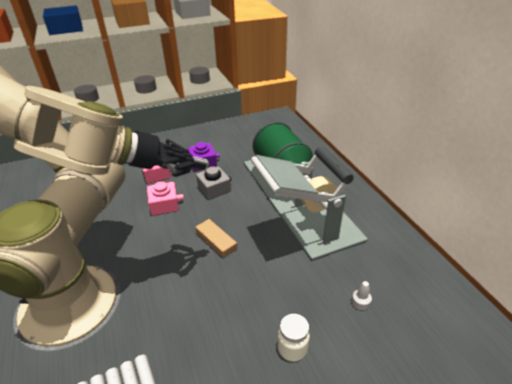

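The side view shows the arm folded near a wrist singularity: j5 small and j6 at its limit, so this flat pitch is awkward here. I'll use a steeper tool (45° down). There the finger's upper side pushes the tube from below and in front, well aligned with the guard's motion. First I'll rotate back.

Emit:
{"method": "carry_out", "body": {"steps": [0, 0, 0, 0, 1, 0, -1, 0, 0, 0, 0, 1, 0, -1, 0, 0, 0, 0, 1, 0, -1, 0, 0, 0, 0, 1, 0, -1, 0, 0, 0, 0, 1, 0, -1, 0, 0, 0, 0, 1, 0, -1, 0, 0, 0, 0, 0, 0, -1, 0, 0, 0, 0, 0, 0, -1, 0, 0, 0, 0, 0, 0, -1]}}

```text
time_s: 6.1
eef_pos: [390.3, 33.6, 281.7]
ee_rot: [0.289, 0.011, 0.957, -0.001]
force: [0.1, 0.1, 0.2]
grip_width: 0.001
```

```bash
cat > st.py <<'E'
from rig import readout
import numpy as np
from scipy.spatial.transform import Rotation as R
s=readout.sense();q=s['ee_rot'];M=R.from_quat([q[1],q[2],q[3],q[0]]).as_matrix()
print(s['time_s'],s['joints'].round(3),s['eef_pos'].round(1),s['force'].round(1));print(M.round(3))
E
python3 st.py
```

```text
6.1 [-0.339 -0.371  2.139  0.243  0.827 -2.002] [390.3  33.6 281.7] [0.1 0.1 0.2]
[[-0.832  0.021  0.554]
 [ 0.02   1.    -0.007]
 [-0.554  0.005 -0.833]]
```

Emit:
{"method": "carry_out", "body": {"steps": [0, 0, 0, 0, -0.76, 0, -1, 0, 0, 0, 0, -0.76, 0, -1, 0, 0, 0, 0, -0.76, 0, -1, -0.54, -0.52, 2.04, 0, 0, 0, -1, -0.54, -0.52, 2.04, 0, 0, 0, -1, -0.54, -0.52, 2.04, 0, 0, 0, -1, -0.54, -0.52, 2.04, 0, 0, 0, -1, -0.54, -0.52, 2.04, 0, 0, 0, -1, 0, 0, 0, 0, 0, 0, -1, 0, 0, 0, 0, 0, 0, -1]}}

```text
time_s: 6.93
eef_pos: [480.5, 5.6, 228.5]
ee_rot: [0.382, 0.011, 0.924, -0.002]
force: [0.1, 0.1, -0.2]
grip_width: 0.0
```

```bash
python3 st.py;python3 - <<'E'
from rig import cams
import cv2
s=cams.capture("side")[:,:,::-1]
cv2.imwrite("pics/pre2.png",cv2.resize(s[90:270,160:400],(800,600),interpolation=cv2.INTER_CUBIC))
E
```

```text
6.9333 [-0.368 -0.116  2.197  0.689  0.391 -2.468] [480.5   5.6 228.5] [ 0.1  0.1 -0.2]
[[-0.708  0.023  0.706]
 [ 0.019  1.    -0.012]
 [-0.706  0.005 -0.708]]
```

View pics/pre2.png

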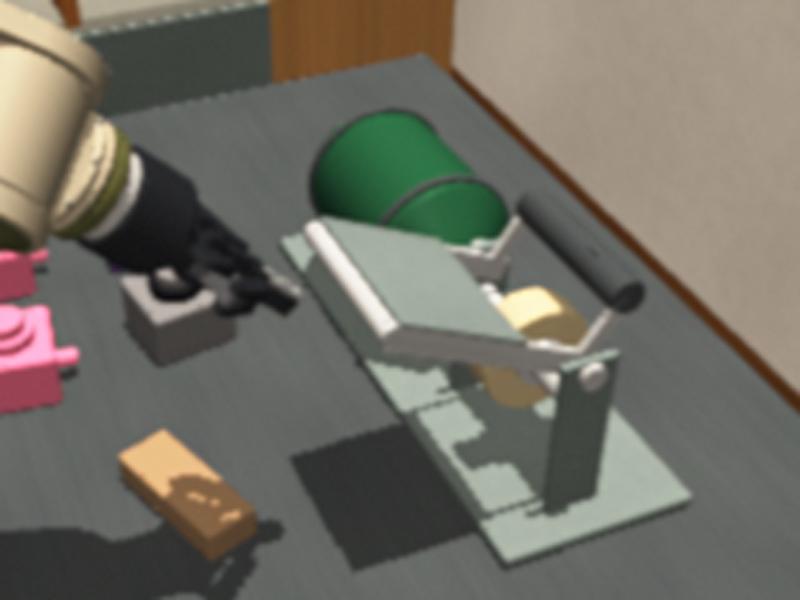

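The side view shows the tool pitched 45° in front of the guard edge, fingertip at crop (290,300), below and in front of the tube. j6 is close to its range, so I'll give the tool a half turn about its axis for margin. The gripper geometry stays the same.

Emit:
{"method": "carry_out", "body": {"steps": [0, 0, 0, 0, 0, 1.4, -1, 0, 0, 0, 0, 0, 1.4, -1, 0, 0, 0, 0, 0, 1.4, -1, 0, 0, 0, 0, 0, 1.4, -1, 0, 0, 0, 0, 0, 1.4, -1, 0, 0, 0, 0, 0, 1.4, -1, 0, 0, 0, 0, 0, 1.4, -1, 0, 0, 0, 0, 0, 1.4, -1, 0, 0, 0, 0, 0, 1.4, -1, 0, 0, 0, 0, 0, 1.4, -1, 0, 0, 0, 0, 0, 1.4, -1, 0, 0, 0, 0, 0, 1.4, -1, 0, 0, 0, 0, 0, 1.4, -1, 0, 0, 0, 0, 0, 1.4, -1, 0, 0, 0, 0, 0, 1.4, -1, 0, 0, 0, 0, 0, 1.4, -1, 0, 0, 0, 0, 0, 1.4, -1, 0, 0, 0, 0, 0, 1.4, -1, 0, 0, 0, 0, 0, 1.4, -1, 0, 0, 0, 0, 0, 1.4, -1]}}

```text
time_s: 8.65
eef_pos: [480.4, 6.0, 230.4]
ee_rot: [0.132, 0.872, 0.303, 0.36]
force: [-0.1, -0.3, 0.0]
grip_width: 0.004
```

Emit:
{"method": "carry_out", "body": {"steps": [0, 0, 0, 0, 0, 1.4, -1, 0, 0, 0, 0, 0, 1.4, -1, 0, 0, 0, 0, 0, 1.4, -1, 0, 0, 0, 0, 0, 1.4, -1, 0, 0, 0, 0, 0, 1.4, -1, 0, 0, 0, 0, 0, 1.0, -1, 0, 0, 0, 0, 0, 0, -1, 0, 0, 0, 0, 0, 0, -1]}}

```text
time_s: 9.32
eef_pos: [480.6, 6.0, 230.2]
ee_rot: [0.003, 0.923, -0.009, 0.384]
force: [-0.4, -0.2, 0.1]
grip_width: 0.004
```

```bash
python3 st.py
```

```text
9.3167 [-0.368 -0.12   2.196  0.689  0.392  0.671] [480.6   6.  230.2] [-0.4 -0.2  0.1]
[[ 0.706 -0.02   0.708]
 [-0.015 -1.    -0.013]
 [ 0.708 -0.002 -0.706]]
```

Emit:
{"method": "carry_out", "body": {"steps": [0, 0, 1, 0, 0, 0, -1, 0, 0, 1, 0, 0, 0, -1, 0, 0, 1, 0, 0, 0, -1, 0, 0, 1, 0, 0, 0, -1, 0, 0, 1, 0, 0, 0, -1, 0, 0, 1, 0, 0, 0, -1, 0, 0, 0, 0, 0, 0, -1, 0, 0, 0, 0, 0, 0, -1]}}

```text
time_s: 9.98
eef_pos: [523.3, 5.3, 187.3]
ee_rot: [0.002, 0.924, -0.01, 0.383]
force: [-0.1, -0.1, 1.0]
grip_width: -0.002
```

```bash
python3 st.py;python3 - <<'E'
from rig import cams
import cv2
s=cams.capture("side")[:,:,::-1]
cv2.imwrite("pics/pre3.png",cv2.resize(s[90:270,160:400],(800,600),interpolation=cv2.INTER_CUBIC))
E
```

```text
9.9833 [-0.322  0.067  2.153  0.941  0.266  0.433] [523.3   5.3 187.3] [-0.1 -0.1  1. ]
[[ 0.707 -0.02   0.707]
 [-0.016 -1.    -0.012]
 [ 0.707 -0.003 -0.707]]
```

View pics/pre3.png

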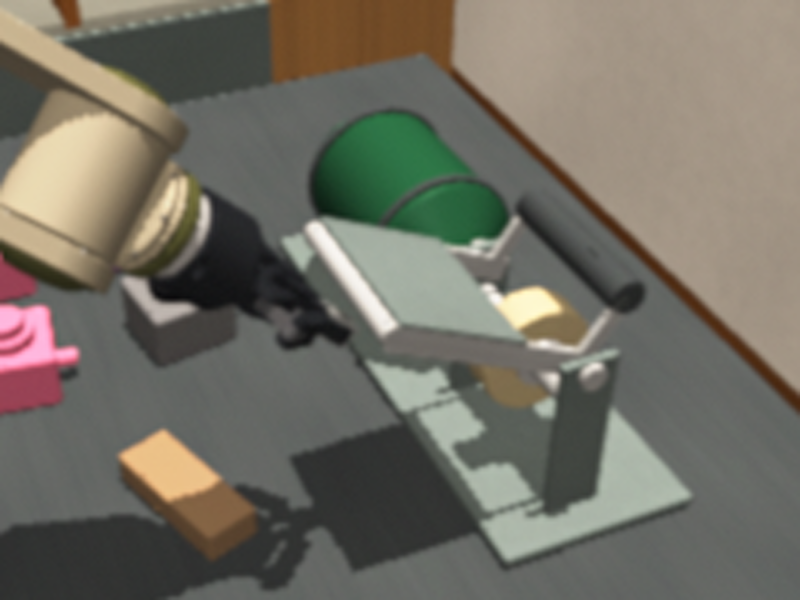

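The shut finger is under the tube with its tip at crop (345,335). I'll push up along the arc and check partway.

Emit:
{"method": "carry_out", "body": {"steps": [0.5, 0, 0, 0, 0, 0, -1, 0.5, 0, 0, 0, 0, 0, -1, 0.5, 0, 0, 0, 0, 0, -1, 0.6, 0, -0.15, 0, 0, 0, -1, 0.6, 0, -0.15, 0, 0, 0, -1, 0.6, 0, -0.15, 0, 0, 0, -1, 0.6, 0, -0.1, 0, 0, 0, -1, 0.6, 0, -0.1, 0, 0, 0, -1, 0.6, 0, -0.1, 0, 0, 0, -1, 0.6, 0, -0.1, 0, 0, 0, -1]}}

```text
time_s: 10.87
eef_pos: [556.8, 4.8, 233.6]
ee_rot: [0.002, 0.924, -0.01, 0.382]
force: [-3.3, 1.7, -1.5]
grip_width: -0.0
```

```bash
python3 st.py;python3 - <<'E'
from rig import cams
import cv2
s=cams.capture("side")[:,:,::-1]
cv2.imwrite("pics/push1.png",cv2.resize(s[90:270,160:400],(800,600),interpolation=cv2.INTER_CUBIC))
E
```

```text
10.8667 [-0.294  0.064  2.007  0.581  0.361  0.826] [556.8   4.8 233.6] [-3.3  1.7 -1.5]
[[ 0.708 -0.02   0.706]
 [-0.017 -1.    -0.011]
 [ 0.706 -0.004 -0.708]]
```

View pics/push1.png

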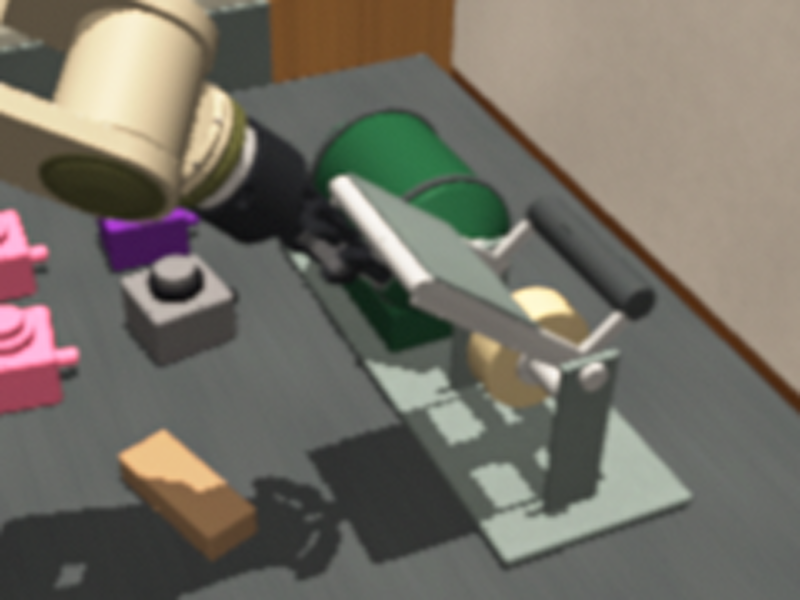

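The guard is rising cleanly at a few newtons, and the stop button is back up. I'll continue past the balance point.

Emit:
{"method": "carry_out", "body": {"steps": [0.7, 0, 0, 0, 0, 0, -1, 0.7, 0, 0, 0, 0, 0, -1, 0.7, 0, 0.1, 0, 0, 0, -1, 0.7, 0, 0.1, 0, 0, 0, -1, 0.7, 0, 0.1, 0, 0, 0, -1, 0.7, 0, 0.1, 0, 0, 0, -1, 0.7, 0, 0.1, 0, 0, 0, -1, 0.7, 0, 0.15, 0, 0, 0, -1, 0.6, 0, 0.2, 0, 0, 0, -1, 0.6, 0, 0.2, 0, 0, 0, -1, 0.6, 0, 0.2, 0, 0, 0, -1]}}

```text
time_s: 11.83
eef_pos: [619.6, 2.7, 277.4]
ee_rot: [0.002, 0.924, -0.011, 0.383]
force: [-0.8, 0.3, -0.4]
grip_width: -0.001
```

```bash
python3 st.py;python3 - <<'E'
from rig import cams
import cv2
s=cams.capture("side")[:,:,::-1]
cv2.imwrite("pics/push2.png",cv2.resize(s[60:240,160:400],(800,600),interpolation=cv2.INTER_CUBIC))
E
```

```text
11.8333 [-0.255  0.15   1.784  0.381  0.465  1.064] [619.6   2.7 277.4] [-0.8  0.3 -0.4]
[[ 0.706 -0.021  0.708]
 [-0.018 -1.    -0.012]
 [ 0.708 -0.004 -0.707]]
```

View pics/push2.png

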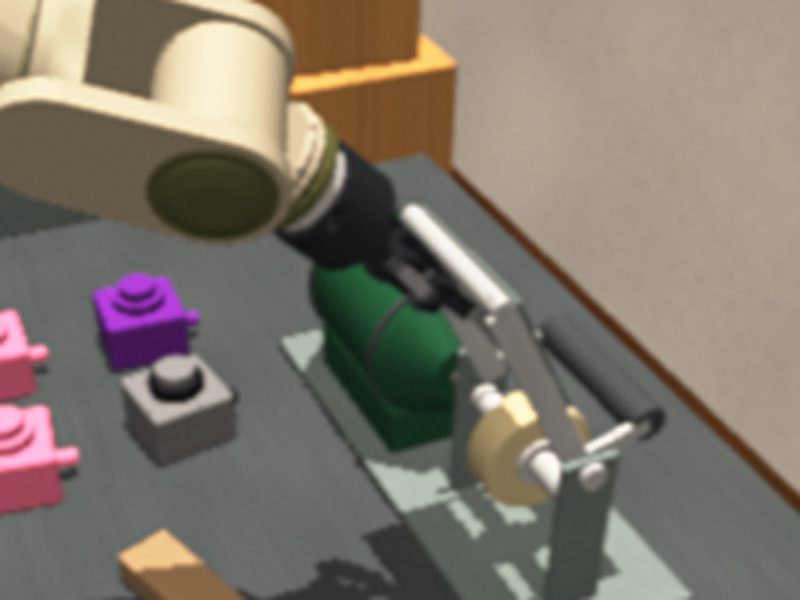

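Emit:
{"method": "carry_out", "body": {"steps": [0.6, 0, 0.25, 0, 0, 0, -1, 0.5, 0, 0.25, 0, 0, 0, -1, 0.5, 0, 0.25, 0, 0, 0, -1, 0, 0, 0, 0, 0, 0, -1, 0, 0, 0, 0, 0, 0, -1, 0, 0, 0, 0, 0, 0, -1, 0, 0, 0, 0, 0, 0, -1, 0, 0, 0, 0, 0, 0, -1, 0, 0, 0, 0, 0, 0, -1, 0, 0, 0, 0, 0, 0, -1, 0, 0, 0, 0, 0, 0, -1]}}

```text
time_s: 12.8
eef_pos: [635.5, 2.4, 283.1]
ee_rot: [0.002, 0.924, -0.011, 0.383]
force: [0.0, 0.1, 0.2]
grip_width: 0.003
```

```bash
python3 st.py;python3 - <<'E'
from rig import cams
import cv2
s=cams.capture("side")[:,:,::-1]
cv2.imwrite("pics/push3.png",cv2.resize(s[60:240,160:400],(800,600),interpolation=cv2.INTER_CUBIC))
E
```

```text
12.8 [-0.246  0.179  1.732  0.354  0.483  1.097] [635.5   2.4 283.1] [0.  0.1 0.2]
[[ 0.706 -0.021  0.707]
 [-0.018 -1.    -0.012]
 [ 0.708 -0.004 -0.707]]
```

View pics/push3.png

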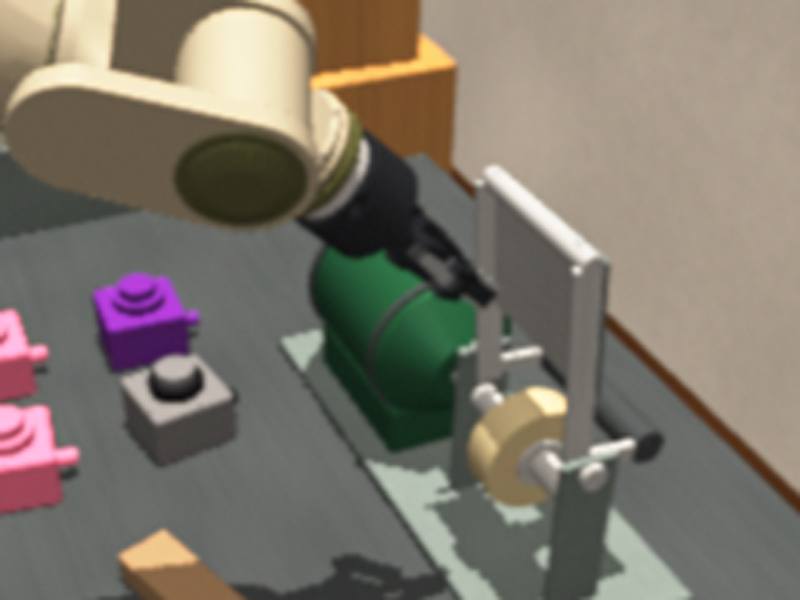

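The guard stands nearly upright and clear of the fingertip, and the force reads zero. I'll back away along the tool axis, then check the angle and the loose objects.

Emit:
{"method": "carry_out", "body": {"steps": [0, 0, -1.5, 0, 0, 0, -1, 0, 0, -1.5, 0, 0, 0, -1, 0, 0, -1.5, 0, 0, 0, -1, 0, 0, -1.5, 0, 0, 0, -1, 0, 0, -1.5, 0, 0, 0, -1, 0, 0, -1.5, 0, 0, 0, -1, 0, 0, 0, 0, 0, 0, -1, 0, 0, 0, 0, 0, 0, -1, 0, 0, 0, 0, 0, 0, -1, 0, 0, 0, 0, 0, 0, -1, 0, 0, 0, 0, 0, 0, -1, 0, 0, 0, 0, 0, 0, -1, 0, 0, 0, 0, 0, 0, -1, 0, 0, 0, 0, 0, 0, -1, 0, 0, 0, 0, 0, 0, -1, 0, 0, 0, 0, 0, 0, -1]}}

```text
time_s: 14.18
eef_pos: [571.9, 3.5, 346.7]
ee_rot: [0.002, 0.924, -0.011, 0.383]
force: [-0.1, 0.6, 0.1]
grip_width: 0.001
```

```bash
python3 st.py;python3 - <<'E'
from rig import cams
import cv2,numpy as np
s=cams.capture("side")[:,:,::-1];t=cams.capture("top")[:,:,::-1]
cv2.imwrite("pics/end_s.png",s);cv2.imwrite("pics/end_t.png",t)
cv2.imwrite("pics/end_crop.png",cv2.resize(s[60:240,200:440],(800,600),interpolation=cv2.INTER_CUBIC))
s0=cv2.imread("pics/side0.png")
for n,(y,x) in {"jar":((305,365),(270,320)),"arb":((275,315),(345,380)),"bar":((212,258),(190,242))}.items():
    print(n,np.abs(s[y[0]:y[1],x[0]:x[1]].astype(int)-s0[y[0]:y[1],x[0]:x[1]]).mean().round(1))
E
```

```text
14.1833 [-0.285 -0.021  1.781  0.32   0.639  1.125] [571.9   3.5 346.7] [-0.1  0.6  0.1]
[[ 0.707 -0.021  0.707]
 [-0.018 -1.    -0.012]
 [ 0.707 -0.004 -0.707]]
jar 5.2
arb 5.5
bar 24.1
```

View pics/end_crop.png

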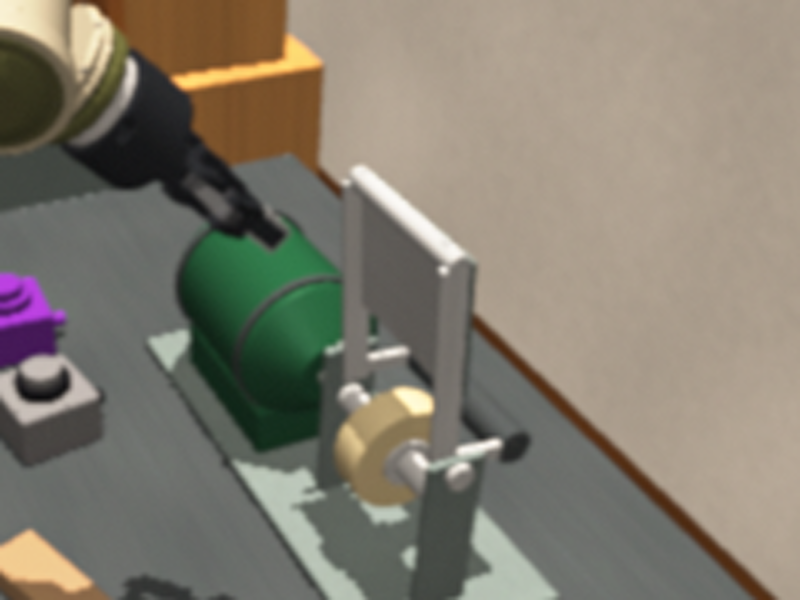

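View pics/end_t.png

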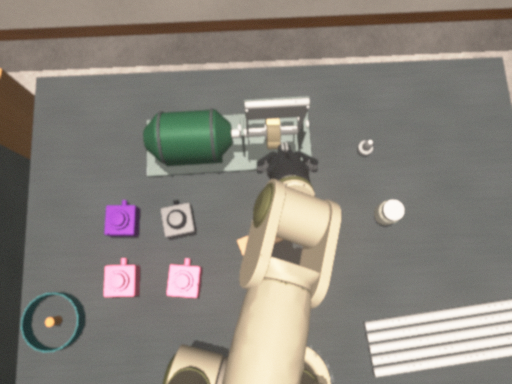

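View pics/end_s.png

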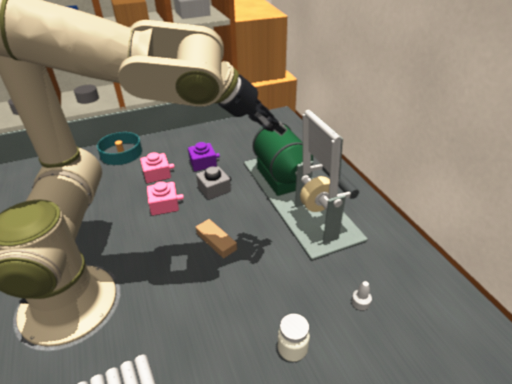

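The side and top views show the guard upright and the button up. The jar (294,337), arbour (362,297) and bar (216,237) are at their first pixels; the bar's picture difference is the arm's shadow. One triangulation for the guard angle:

```bash
python3 - <<'E'
from h import *
L,R=tri((247,104),(306.5,111.6)),tri((309,101.5),(338,138.6))
m=(L+R)/2;print(L,R,m,np.arctan2(m[2]-155,689-m[0])-.45)
E
```

```text
[674.20437013  79.20154998 339.20498264] [677.63268758 -62.26792813 336.12323389] [675.91852885   8.46681093 337.66410827] 1.0493034855380852
```

The measured guard angle is 1.05 rad, so it is at the upper stop. Handing in.

```bash
python3 -c "
from rig import finish_job
print(finish_job())"
```

```text
the job is handed in; nothing more can be done
None
```

I pressed the grey stop button to its bottom stop and let it go. Then I pushed the guard up from under its front tube with the shut fingers, past balance, and it swung on to its upper stop by itself. I handed the job in at about 14.3 s of the 61 s allowed.

- **Stop button:** at the bottom of the press the fingertip was at z 70.8 mm (71 expected) with 27 N on it. In the later pictures the button is back up.
- **Guard:** the last two-view measurement gave 1.05 rad. That was one measurement about 1.4 s after I backed off, so I did not measure its speed directly.
- **Jar, arbour and bar:** they sit at their starting pixels in the last side view. The bar's picture difference was larger (24, against about 5 for the other two), which I put down to the arm's shadow. The bar is mostly hidden by the arm in the top view.
- **Arm at hand-in:** it was clear of everything, and the force reading was within sensor noise.

**What went wrong:**
- My first, flatter tool pitch ran close to a wrist singularity with joint 6 at its range limit. I backed out of it without contact and used a 45° pitch instead.
- My first height for the button top was 75 mm. The press showed it to be about 79 mm.

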